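Close the specimen pots and index the carrier

ROBOT

A 6-joint arm with a two-finger parallel gripper is mounted at the origin on the work surface. World frame = base frame: x ahead of the robot, y to its left, z up, the work surface at z = 0. Lengths are in m, angles in rad, forces in N, time in s.
With the tool pointing down it reaches from about 0.4 to 0.825 m from the base axis. Payload 7 kg.
Tool frame: the origin (TCP) lies midway between the tips of the shut fingers; the grasp point (between the pads) lies 19 mm behind it; z points along the fingers, y is the line along which they close (so a half turn about z gives the same grasp; the last joint's range is limited). The gripper opens to 88 mm and grips with 3 to 60 N. Pads are 19 mm wide; open, the fingers measure 130 mm over their backs; the gripper's body (78 mm by 193 mm) begins 47 mm behind the grasp point.
Start: joints at [0.288, 0.359, 0.012, 0, -1.224, -0.288], TCP at [0.675, -0, 0.227] pointing down, gripper open.
Joint ranges: [-3.07, 3.07], [-1.43, 2.12], [-1.02, 1.25], [-3.03, 1.67], [-3.05, -0], [-3.03, 3.03]. Speed limits (rad/s): [2.39, 2.39, 3.01, 3.14, 3.14, 3.14].

INTERFACE

Orientations are given as [roll, pitch, yaw] about the fixed x, y, z axes, in that order (R = Rz(yaw) Ry(pitch) Rx(roll)).
In Python, from station import arm, grab_frame, camera_params, spot_in gives the robot as it stands.
- The arm moves only by the shell command python3 -m jog 'ROWS' [FORCE]. ROWS is JSON, a list that holds one entry, the list of rows, each a list of 7 numbers: the shift along the tool's x, y, z in mm, then the turn, a rotation vector about the tool's x, y, z in rad, then the finger opening in mm, from 0 to 87.6. In form: [[[x, y, z, wx, wy, wz, fingers], ...]]. A call has 1 to 20 rows; each row is the pose to reach, as a shift and turn from the pose commanded when the call began, along the tool's axes at that moment; what a row does not reach only later rows make up. A row lasts 1/8 s, in which the tool goes at most 62.5 mm and 10.7 degrees, less where a joint would pass 70% of its speed; a pose out of reach is approached as far as the arm can. A call with a gripper value outside its range is refused whole. The fingers move at their own pace and stop on an object; FORCE is the grip in N (left out, the last holds). Time passes only in rows, so rows that repeat a pose let the fingers close. It gives the time, the measured TCP pose, the force, the opening and the grip force at its end, in the units of the state.
- arm.get_state(): the state, without advancing time (a new reading comes with each control period).
- grab_frame(name): name is "scene" or "side" or "wrist"; returns (picture, depth): 420x560x3 uint8, blue, green, red; 420x560 float32, m along the optical axis (not along the pixel's ray), 0 where there is no reading.
- camera_params(name): a dict with "mtx" (3x3 intrinsics, pixels), "R" (3x3) and "t" (3): a world point X has camera coordinates R X + t. Camera axes: x right, y down, z forward; pixel columns grow to the right and rows downward; lengths in m; the calibration is good to about 2 mm. The wrist camera is an equidistant fisheye: a pixel r from the principal point sees the ray r / f radians off the axis. A picture is of the moment at which its call begins: read the wrist's pose just before it. camera_params takes no time and is no camera call; for the wrist camera it gives the pose at the moment of the call.
- arm.job_done(): hands the job in; it is judged then, once.
Trained networks look in the newest picture that a camera, given by its name, has taken for a name from the list of things; names that differ only in an ending like _2 or _b are one class to them, and where a whole thing is asked for, a point or a joint stands for the part that bears it (a point fixed in the world has none). Each returns a list of dicts, best first, with "confidence" (0 to 1); they miss things now and then, are a little off and sometimes report something else, mostly with a low value. They report only what shows in the picture. A call takes as long as a camera call.
- spot_in(query, camera): "uv" ([column, row] in pixels, amid what is visible of it).
The state is a dict: "t": time; "q": joint angles; "qd": joint speeds; "joint_efforts": joint torques, N m; "eef_pos": TCP position; "ee_rot": TCP orientation; "force": force on the tool from outside, world axes, zero at the start; "moment": the same for the moment, N m; "width": finger opening in m; "gripper_force": force on a finger pad.
Only numpy, scipy, OpenCV 4.12 (cv2) and the standard library are available. Lean on these libraries where they do the work, as an engineer would, in place of code of your own. Each camera call takes 0.05 s, during which the arm holds its last target. There are 200 camera calls.

TASK

Get the microscope carrier ready for scanning: put every loose lid on the pot with the band of its own colour, turning it back until the thread drops in and then screwing it clockwise fully home to its stop. Also lay the metal index rule flat on the bench with its straight scale edge flush against the carrier's front edge and its red centre line opposite the red mark at the middle of that edge (to about a centimetre), and leave the bottle, the slide box and the eyepiece where they are.

Things in the scene. Friction and masses are not known exactly. Their poses are not given: they have to be found in the camera images.
- carrier: fixed black carrier plate, 110 (x) x 350 (y) x 20 mm high, holding four pots in a row along its y axis at y = -120, -40, 40 and 120 mm, x = 0; origin at the centre of its underside, on the bench. Its straight front edge is the upright face at x = -55 mm; a red mark on top shows the middle of that edge.
- blue_mouth (a point): centre of the mouth of the white screw pot with the blue band and rim: fixed on the carrier, 64 mm across, 75 mm tall. Point on its axis at the top of the neck, z up. Neck 43 mm across, tapering to 32 mm in its top 6 mm; four-start outside thread 51 mm across; lids close clockwise from above. The thread's start angle differs per pot (repeats each quarter turn) and is not in this reading.
- lid_blue_mid (a point): blue screw lid (if absent, its pot stays open): cup 63 mm wide, 28 mm tall, ~110 g, open side down, four pins inside; grip bar on top 50 (x) x 16 (y) x 29 mm tall. Point on the axis 28 mm above the lower edge, z up. Point above mouth point: 14 to 18 mm riding on the thread, 8.5 to 12.5 mm once dropped in, 5.5 mm at the firm stop up to 1/4 turn on; it sinks by its own weight if held loosely.
- yellow_mouth (a point): centre of the mouth of the white screw pot with the yellow band and rim: fixed on the carrier, 64 mm across, 75 mm tall. Point on its axis at the top of the neck, z up. Neck 43 mm across, tapering to 32 mm in its top 6 mm; four-start outside thread 51 mm across; lids close clockwise from above. The thread's start angle differs per pot (repeats each quarter turn) and is not in this reading.
- lid_yellow_mid (a point): yellow screw lid (if absent, its pot stays open): cup 63 mm wide, 28 mm tall, ~110 g, open side down, four pins inside; grip bar on top 50 (x) x 16 (y) x 29 mm tall. Point on the axis 28 mm above the lower edge, z up. Point above mouth point: 14 to 18 mm riding on the thread, 8.5 to 12.5 mm once dropped in, 5.5 mm at the firm stop up to 1/4 turn on; it sinks by its own weight if held loosely.
- red_mouth (a point): centre of the mouth of the white screw pot with the red band and rim: fixed on the carrier, 64 mm across, 75 mm tall. Point on its axis at the top of the neck, z up. Neck 43 mm across, tapering to 32 mm in its top 6 mm; four-start outside thread 51 mm across; lids close clockwise from above. The thread's start angle differs per pot (repeats each quarter turn) and is not in this reading.
- lid_red_mid (a point): red screw lid (if absent, its pot stays open): cup 63 mm wide, 28 mm tall, ~110 g, open side down, four pins inside; grip bar on top 50 (x) x 16 (y) x 29 mm tall. Point on the axis 28 mm above the lower edge, z up. Point above mouth point: 14 to 18 mm riding on the thread, 8.5 to 12.5 mm once dropped in, 5.5 mm at the firm stop up to 1/4 turn on; it sinks by its own weight if held loosely.
- green_mouth (a point): centre of the mouth of the white screw pot with the green band and rim: fixed on the carrier, 64 mm across, 75 mm tall. Point on its axis at the top of the neck, z up. Neck 43 mm across, tapering to 32 mm in its top 6 mm; four-start outside thread 51 mm across; lids close clockwise from above. The thread's start angle differs per pot (repeats each quarter turn) and is not in this reading.
- lid_green_mid (a point): green screw lid (if absent, its pot stays open): cup 63 mm wide, 28 mm tall, ~110 g, open side down, four pins inside; grip bar on top 50 (x) x 16 (y) x 29 mm tall. Point on the axis 28 mm above the lower edge, z up. Point above mouth point: 14 to 18 mm riding on the thread, 8.5 to 12.5 mm once dropped in, 5.5 mm at the firm stop up to 1/4 turn on; it sinks by its own weight if held loosely.
- rule_grip (a point): centre of the black grip block, 22 x 22 x 34 mm tall, on the metal index rule. The rule is a flat plate 60 (x) x 180 (y) x 8 mm thick, about 250 g, lying on the bench; the block stands at the middle of its top, and the point is 25 mm above the rule's underside. The working straight edge, with the scale lines and the red centre line, is the long edge at x = +30 mm.
- rule_edge (a point): midpoint of that scale edge, at the rule's top face: 30 mm ahead of the grip point along x and 17 mm below it; axes as rule_grip
- oil_bottle: small amber oil bottle, 40 mm across, 85 mm tall; a bystander to leave alone; origin at the centre of its underside
- slide_box: cardboard slide box 85 x 140 x 32 mm; a bystander to leave alone; origin at the centre of its underside
- eyepiece: black microscope eyepiece standing on the bench, 52 mm across, 58 mm tall; a bystander to leave alone; origin at the centre of its underside

How it is judged:
At the end, for the whole second after the job is handed in: every lid present sits on the pot of its colour, upright, on its axis within 3 mm and within 1.3 mm of its fully screwed-down height; the rule lies flat, its edge within 2.5 mm of the carrier's front edge and parallel within 2 degrees, its middle within 20 mm of the middle of that edge (horizontal distance between lid_blue_mid and blue_mouth below 0.003 m and z of lid_blue_mid in the frame of blue_mouth below 0.0068 m and angle between each of lid_blue_mid, lid_yellow_mid, lid_red_mid, lid_green_mid's own z axis and vertical below 0.06 rad and horizontal distance between lid_yellow_mid and yellow_mouth below 0.003 m and z of lid_yellow_mid in the frame of yellow_mouth below 0.0068 m and horizontal distance between lid_red_mid and red_mouth below 0.003 m and z of lid_red_mid in the frame of red_mouth below 0.0068 m and horizontal distance between lid_green_mid and green_mouth below 0.003 m and z of lid_green_mid in the frame of green_mouth below 0.0068 m and x of rule_edge in the frame of carrier between -0.0575 and -0.05 m and y of rule_grip in the frame of carrier between -0.02 and 0.02 m and angle between the x axis of rule_grip and the x axis of carrier, either way round below 0.035 rad and angle between rule_grip's own z axis and vertical below 0.04 rad and height (world z) of rule_grip below 0.03 m); the robot touches nothing.
It fails at once if the small amber oil bottle is shoved more than 30 mm or knocked over (distance of oil_bottle from where it was at the start of the episode above 0.03 m or angle between oil_bottle's own z axis and vertical above 0.5 rad).
It fails at once if the cardboard slide box is shoved more than 30 mm or knocked over (distance of slide_box from where it was at the start of the episode above 0.03 m or angle between slide_box's own z axis and vertical above 0.5 rad).
It fails at once if the black eyepiece is shoved more than 30 mm or knocked over (distance of eyepiece from where it was at the start of the episode above 0.03 m or angle between eyepiece's own z axis and vertical above 0.5 rad).
Of lid_blue, lid_yellow, lid_red, lid_green only 3 to 4 are there at a start; the rules pass over those that are not, and their reading is None.
At some moment in a run one of lid_blue, lid_yellow, lid_red, lid_green, rule may be knocked a few centimetres aside while the robot is not near it.
It also fails if it takes over 210 s, if anything falls off the work surface, if the arm or the gripper's body presses on something with over 40 N, if the wrist force passes 120 N, or if a joint passes its speed limit or range.

## Working session

There is one attempt and no reset: what is moved stays moved. The work goes in short steps, Python scripts to look and compute and a shell command to move; the robot and the scene stay as the last step left them, time stands still between calls to the robot, and variables do not carry over. Pictures are saved under pics/ and viewed, at most 14 in all, crops included, and the job is handed in when it is done.

```bash
ls; mkdir -p pics; python3 - <<'E'
from station import *
import cv2,numpy as np
np.set_printoptions(precision=4,suppress=True)
print(arm.get_state())
for n in ['scene','side']:
    im,d=grab_frame(n); cv2.imwrite(f'pics/{n}0.png',im); print(n,camera_params(n))
E
```

```text
pics
{'t': 0.0, 'q': array([ 0.2881,  0.3594,  0.0111, -0.0003, -1.2241, -0.2881]), 'qd': array([ 0.0002, -0.0014, -0.0011, -0.001 ,  0.0012, -0.    ]), 'joint_efforts': array([ -0.0008, -58.2727,  29.3058,   6.9975,   0.0069,  -0.0002]), 'eef_pos': array([ 0.6745, -0.0001,  0.2256]), 'ee_rot': array([ 3.1399, -0.0002, -1.5709]), 'force': array([ 0.4389,  0.0647, -0.2802]), 'moment': array([ 0.0092,  0.0569, -0.0187]), 'gripper_force': 0.0, 'width': 0.08773110868726161}
scene {'mtx': array([[388.9596,   0.    , 280.6517],
       [  0.    , 388.9596, 210.5372],
       [  0.    ,   0.    ,   1.    ]]), 'R': array([[ 0.1626,  0.9865,  0.0171],
       [ 0.7605, -0.1143, -0.6392],
       [-0.6286,  0.1169, -0.7689]]), 't': array([-0.0985, -0.4085,  1.3072])}
side {'mtx': array([[486.569 ,   0.    , 270.1372],
       [  0.    , 486.569 , 212.7839],
       [  0.    ,   0.    ,   1.    ]]), 'R': array([[ 0.8791, -0.4764, -0.0143],
       [-0.3555, -0.6354, -0.6855],
       [ 0.3175,  0.6077, -0.728 ]]), 't': array([-0.5335,  0.2751,  1.0123])}
```

View pics/scene0.png

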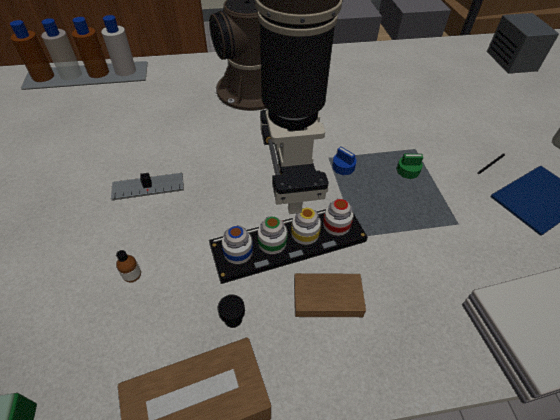

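View pics/side0.png

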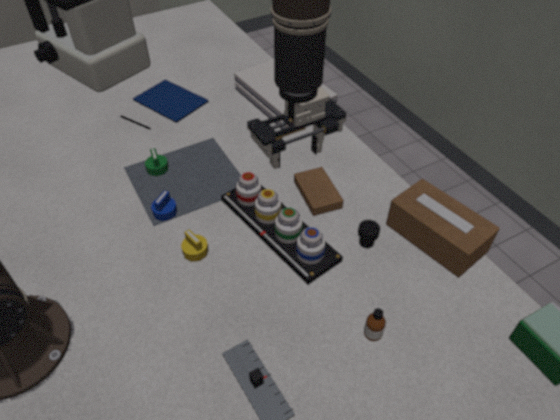

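The scene view shows pots blue (237,240), green (272,232), yellow (306,222) and red (340,213). The blue lid is at (344,160), the green lid at (411,163) and the rule at (147,185). The side view shows the yellow lid at (195,245). There's no red lid visible so far.

```bash
cat > h.py <<'E'
from station import *
import cv2,numpy as np
from scipy.spatial.transform import Rotation as Ro
np.set_printoptions(precision=4,suppress=True)
def rays(n,c,h=420,w=560):
    v,u=np.mgrid[:h,:w].astype(float); K=c['mtx']; a=(u-K[0,2])/K[0,0]; b=(v-K[1,2])/K[1,1]
    if n=='wrist':
        r=np.hypot(a,b)+1e-9; s=np.tan(np.minimum(r,1.5))/r; a,b=a*s,b*s
    return np.dstack([a,b,np.ones_like(a)])
def cloud(n):
    c=camera_params(n); im,d=grab_frame(n)
    P=(rays(n,c)*d[...,None]-c['t'])@c['R']; P[d<=0]=np.nan
    return im,P,c
def proj(c,X,n='scene'):
    p=c['R']@np.asarray(X)+c['t']; a=p[:2]/p[2]
    if n=='wrist':
        r=np.hypot(*a)+1e-9; a=a/r*np.arctan(r)
    return a*[c['mtx'][0,0],c['mtx'][1,1]]+c['mtx'][:2,2]
HUE={'red':(172,8),'yellow':(18,34),'green':(40,85),'blue':(100,130)}
def hmask(im,col,s=90,v=40):
    H,S,V=cv2.split(cv2.cvtColor(im,cv2.COLOR_BGR2HSV)); lo,hi=HUE[col]
    m=(H>=lo)&(H<=hi) if lo<hi else (H>=lo)|(H<=hi)
    return m&(S>s)&(V>v)
def rect(P):
    (cx,cy),(w,h),a=cv2.minAreaRect((P[:,:2]*1000).astype(np.float32))
    if w<h: w,h,a=h,w,a+90
    return np.array([cx,cy]),(w,h),(a+90)%180-90
E
python3 - <<'E'
from h import *
for n in ['scene','side']:
    im,P,c=cloud(n)
    for q in ['lid_blue_mid','lid_yellow_mid','lid_red_mid','lid_green_mid','rule_grip','blue_mouth','green_mouth','yellow_mouth','red_mouth','oil_bottle','slide_box','eyepiece','carrier']:
        r=spot_in(q,n)[:2]
        print(n,q,[(np.round(x['uv']),round(x['confidence'],2),P[int(x['uv'][1]),int(x['uv'][0])]) for x in r])
    for col in HUE:
        m=hmask(im,col).astype(np.uint8); k,L,S,C=cv2.connectedComponentsWithStats(m)
        for i in range(1,k):
            if S[i,4]<25: continue
            Q=P[L==i]; Q=Q[np.isfinite(Q[:,0])]
            if len(Q)<10: continue
            md=np.median(Q,0)
            if not(.2<md[0]<1 and abs(md[1])<.6 and md[2]<.2): continue
            T=Q[Q[:,2]>np.percentile(Q[:,2],98)-.008]
            print(n,col,S[i,4],C[i],md,'top',np.percentile(Q[:,2],98),np.median(T,0))
E
```

```text
scene lid_blue_mid [(array([338., 161.]), 0.56, array([0.4081, 0.1894, 0.0266]))]
scene lid_yellow_mid [(array([144., 187.]), 0.23, array([ 0.4189, -0.3235,  0.0153]))]
scene lid_red_mid []
scene lid_green_mid [(array([413., 167.]), 0.78, array([0.4642, 0.3783, 0.0274]))]
scene rule_grip [(array([147., 186.]), 0.63, array([ 0.4193, -0.3178,  0.0186]))]
scene blue_mouth [(array([236., 253.]), 0.67, array([ 0.6895, -0.1095,  0.062 ])), (array([144., 185.]), 0.37, array([ 0.4207, -0.3213,  0.0242]))]
scene green_mouth [(array([274., 244.]), 0.74, array([ 0.6769, -0.0272,  0.0627]))]
scene yellow_mouth [(array([307., 234.]), 0.57, array([0.6616, 0.046 , 0.0596]))]
scene red_mouth [(array([334., 225.]), 0.61, array([0.6439, 0.1141, 0.0559]))]
scene oil_bottle [(array([127., 267.]), 0.67, array([ 0.6852, -0.3344,  0.0554]))]
scene slide_box [(array([330., 293.]), 0.67, array([0.7955, 0.0676, 0.0335]))]
scene eyepiece [(array([232., 311.]), 0.89, array([ 0.8164, -0.1288,  0.0589]))]
scene carrier [(array([283., 249.]), 0.56, array([ 0.6653, -0.0048,  0.0181]))]
scene red 79 [340.5316 203.96
[... 2653 characters left out ...]
 ] top 0.058559810202270704 [0.4281 0.0362 0.0564]
side green 345 [156.2464 164.9797] [0.4419 0.3591 0.0277] top 0.05742993097739416 [0.4458 0.3554 0.0554]
side green 66 [286.8636 235.4394] [ 0.6234 -0.0511  0.0426] top 0.04912440310913531 [ 0.6246 -0.0515  0.0446]
side green 1039 [537.3484 350.5457] [ 0.9048 -0.5382  0.0414] top 0.07057774955644576 [ 0.9056 -0.5312  0.0675]
side blue 493 [164.0771 207.7404] [0.4059 0.1922 0.0283] top 0.05772103233208078 [0.4067 0.198  0.055 ]
side blue 37 [310.6757 232.7568] [ 0.6514 -0.1079  0.0958] top 0.09845952139317729 [ 0.6508 -0.1085  0.0958]
side blue 108 [309.8519 255.3796] [ 0.6387 -0.1302  0.0426] top 0.04980103908206457 [ 0.6418 -0.1326  0.0457]
```

```bash
python3 - <<'E'
from h import *
allc={}
for n in ['scene','side','wrist']:
    im,P,c=cloud(n)
    if n=='wrist': cv2.imwrite('pics/w0.png',im); print(c)
    ok=np.isfinite(P[...,0])
    for col in HUE:
        m=hmask(im,col)&ok
        b=m&(P[...,2]>.045)&(P[...,2]<.062)&(P[...,0]<.52)&(P[...,0]>.3)
        Q=P[b]
        if len(Q)>10: allc.setdefault(col,[]).append(Q); print(n,col,len(Q),rect(Q))
        b=m&(P[...,2]>.088)&(P[...,2]<.105)&(P[...,0]>.55)
        if b.sum()>10: print(n,'rim',col,b.sum(),np.median(P[b],0),rect(P[b]))
for k,v in allc.items(): print(k,rect(np.vstack(v)))
im,P,c=cloud('wrist'); 
E
```

```text
scene rim red 85 [0.6225 0.1264 0.0959] (array([634.8748,  16.2571]), (267.19927978515625, 31.765277862548828), -81.72909259796143)
scene rim yellow 138 [0.6426 0.0402 0.0947] (array([834.938 , -76.0551]), (505.9168395996094, 200.1935272216797), -41.71211624145508)
scene green 87 (array([451.9247, 376.4732]), (48.32157516479492, 15.336761474609375), 80.82367706298828)
scene rim green 62 [ 0.6466 -0.0285  0.0957] (array([645.7011, -26.8642]), (29.838390350341797, 28.3791561126709), 88.55880737304688)
scene blue 101 (array([411.6302, 206.4097]), (49.399269104003906, 19.163211822509766), 39.03324890136719)
scene rim blue 75 [ 0.6607 -0.1056  0.0957] (array([ 659.3359, -106.2852]), (30.707639694213867, 29.219900131225586), -3.2299652099609375)
side rim red 67 [0.6181 0.127  0.0962] (array([748.9456, -58.6238]), (465.28277587890625, 192.91616821289062), -34.58739471435547)
side yellow 101 (array([427.9243,  45.982 ]), (51.05964660644531, 17.647184371948242), -76.50512790679932)
side rim yellow 87 [0.6333 0.0467 0.0961] (array([ 793.7704, -108.4534]), (493.0318908691406, 96.94082641601562)
[... 1009 characters left out ...]
877686)
wrist rim yellow 394 [0.634  0.0442 0.0965] (array([634.0811,  11.8778]), (99.90737915039062, 29.889860153198242), -83.46870851516724)
wrist rim green 259 [ 0.644  -0.028   0.0963] (array([643.0369, -26.9442]), (28.8188419342041, 28.71429443359375), 44.779544830322266)
wrist rim blue 394 [ 0.6565 -0.1055  0.0964] (array([ 657.2329, -106.1411]), (30.045625686645508, 30.02583122253418), -88.8964751958847)
green (array([449.7506, 376.2421]), (49.47120666503906, 19.555635452270508), 80.82367706298828)
blue (array([409.5616, 205.5612]), (53.01133346557617, 21.332265853881836), 34.31396484375)
yellow (array([427.9243,  45.982 ]), (51.05964660644531, 17.647184371948242), -76.50512790679932)
```

View pics/w0.png

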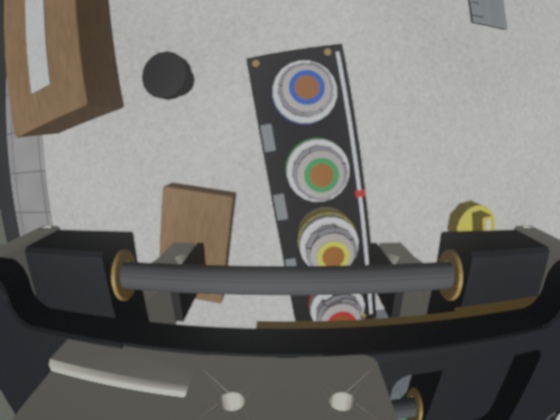

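The wrist view shows the blue pot at (306,88), the green pot at (320,174), the red front mark at (360,193) and part of the yellow lid at (473,222). The wrist rims put the blue mouth at (657,-106) and the green at (643,-27), which are 80 mm apart as specified.

```bash
cat > look.py <<'E'
import sys
from h import *
im,P,c=cloud('wrist'); cv2.imwrite(f'pics/{sys.argv[1]}.png',im)
s=arm.get_state(); print(s['t'],s['eef_pos'],s['ee_rot'],'q6',s['q'][5])
ok=np.isfinite(P[...,0])
for col in HUE:
    m=hmask(im,col)&ok
    for lo,hi,t in((.045,.064,'bench bar'),(.110,.150,'pot bar'),(.088,.105,'rim')):
        b=(m&(P[...,2]>lo)&(P[...,2]<hi)&(P[...,0]>.3)&(P[...,0]<.75)).astype(np.uint8)
        k,L,S,C=cv2.connectedComponentsWithStats(b)
        for i in range(1,k):
            if S[i,4]<60: continue
            Q=P[L==i]; tz=np.percentile(Q[:,2],90); Q=Q[Q[:,2]>tz-.01] if t!='rim' else Q
            print(t,col,S[i,4],C[i].round(),rect(Q),'z',tz)
E
python3 -m jog '[[[-260,225,20,0,0,0,60],[-260,225,20,0,0,0,60],[-260,225,20,0,0,0,60],[-260,225,20,0,0,0,60],[-260,225,20,0,0,0,60],[-260,225,20,0,0,0,60],[-260,225,20,0,0,0,60],[-260,225,20,0,0,0,60],[-260,225,20,0,0,0,60]]]'; python3 look.py w1
```

```text
t: 2.82
eef_pos: [0.4505, 0.2593, 0.2066]
ee_rot: [-3.142, -0.0, -1.572]
force: [0.5, -0.1, 0.3]
width: 0.0602
gripper_force: 0.0
2.875 [0.4505 0.2593 0.2065] [ 3.1415 -0.0001 -1.5722] q6 -0.9015955526155456
bench bar red 215 [148.  84.] (array([596.2169, 137.6787]), (62.04984664916992, 24.141353607177734), 70.34700775146484) z 0.05322901439397674
rim red 402 [105.  73.] (array([615.7334, 130.3481]), (30.587249755859375, 30.487924575805664), 26.29473304748535) z 0.09745903707654954
bench bar yellow 212 [134.  24.] (array([613.8987,  69.1352]), (58.82174301147461, 19.463851928710938), 42.715179443359375) z 0.05255715846264347
bench bar yellow 191 [313.   7.] (array([423.339 ,  64.9569]), (16.08087921142578, 14.676548957824707), 14.159991264343262) z 0.058088382913690964
rim yellow 153 [95.  6.] (array([632.0553,  59.4201]), (29.859394073486328, 13.52581787109375), -13.443367004394531) z 0.09746122040115142
bench bar green 107 [282. 307.] (array([454.5338, 380.475 ]), (33.06753921508789, 4.13774299621582), 80.42144012451172) z 0.05847802423754021
bench bar green 79 [294. 308.] (array([441.6068, 380.4402]), (32.19124984741211, 3.970520496368408), 80.95175170898438) z 0.05853225189533332
bench bar blue 555 [330. 145.] (array([407.8752, 206.8974]), (49.848289489746094, 16.62497329711914), 37.49734878540039) z 0.05848854698437898
```

View pics/w1.png

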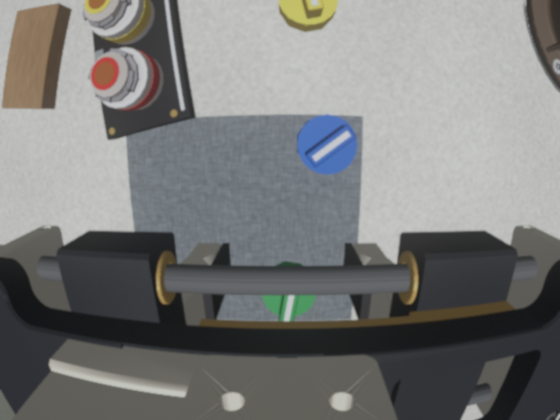

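The blue lid is at (328,145) with its bar at about 37°, the green lid at (288,290), the yellow lid at (310,5), and the red pot at (125,78) is open. I'm grasping the blue lid.

```bash
python3 -m jog '[[[52,43,100,0,0,0.916,50],[52,43,100,0,0,0.916,50],[52,43,100,0,0,0.916,50],[52,43,100,0,0,0.916,50],[52,43,100,0,0,0.916,50],[52,43,100,0,0,0.916,50],[52,43,150,0,0,0.916,50],[52,43,174,0,0,0.916,50],[52,43,174,0,0,0.916,50],[52,43,174,0,0,0.916,0],[52,43,174,0,0,0.916,0],[52,43,174,0,0,0.916,0],[52,43,174,0,0,0.916,0],[52,43,174,0,0,0.916,0]]]' 25; python3 -m jog '[[[0,0,-60,0,0,0,0],[0,0,-120,0,0,0,0],[0,0,-120,0,0,0,0],[0,0,-120,0,0,0,0]]]'
```

```text
t: 4.62
eef_pos: [0.4073, 0.2082, 0.0331]
ee_rot: [3.142, 0.001, -2.486]
force: [-1.4, -0.5, 6.6]
width: 0.0156
gripper_force: 25.0
t: 5.12
eef_pos: [0.4064, 0.2077, 0.1522]
ee_rot: [3.141, -0.0, -2.487]
force: [0.4, -0.2, -1.6]
width: 0.0158
gripper_force: 25.0
```

```bash
python3 -m jog '[[[-8,-402,0,0,0,0,0],[-8,-402,0,0,0,0,0],[-8,-402,0,0,0,0,0],[-8,-402,0,0,0,0,0],[-8,-402,0,0,0,0,0],[-8,-402,0,0,0,0,0],[-8,-402,0,0,0,0,0],[-8,-402,0,0,0,0,0],[-8,-402,20,0,0,0,0],[-8,-402,30,0,0,0,0],[-8,-402,30,0,0,0,0]]]';  python3 look.py w2; python3 - <<'E'
from h import *
print(arm.get_state()['q'])
im,d=grab_frame('side'); cv2.imwrite('pics/s2.png',cv2.resize(im[120:320,180:400],None,fx=3,fy=3))
E
```

```text
t: 6.5
eef_pos: [0.6569, -0.1054, 0.121]
ee_rot: [3.14, -0.003, -2.486]
force: [-0.0, -0.1, -0.9]
width: 0.016
gripper_force: 25.0
6.55 [ 0.6577 -0.1055  0.1221] [ 3.141  -0.0012 -2.486 ] q6 -1.0483178763359426
bench bar red 67 [492. 303.] (array([601.4254, 102.2258]), (15.935484886169434, 3.5422229766845703), -24.984214782714844) z 0.052454637407635445
bench bar yellow 264 [554. 119.] (array([436.4174,  30.3768]), (25.492259979248047, 12.514972686767578), 65.21477508544922) z 0.057769120613493125
bench bar green 99 [375. 230.] (array([619.7809, -47.0643]), (27.944429397583008, 3.533949851989746), -50.35665512084961) z 0.05206365576755106
bench bar blue 205 [285. 186.] (array([ 637.9136, -121.1409]), (56.91914749145508, 16.832530975341797), -51.436126708984375) z 0.053553746008021576
pot bar blue 4015 [287. 227.] (array([ 643.1791, -115.4225]), (18.475147247314453, 18.127119064331055), -52.16054916381836) z 0.14551454963523244
pot bar blue 227 [275. 307.] (array([ 671.6047, -100.7267]), (15.594338417053223, 4.520639419555664), 39.70988082885742) z 0.1462400100722497
pot bar blue 246 [298. 307.] (array([664.8052, -92.2423]), (14.879825592041016, 4.6694793701171875), 36.170738220214844) z 0.14625718987766712
rim blue 261 [288. 201.] (array([ 636.4842, -120.8324]), (51.50639724731445, 11.832300186157227), -52.67728805541992) z 0.10392664577467207
[ 0.1331  0.4219 -0.1413  0.0001 -1.0089 -1.0483]
```

View pics/s2.png

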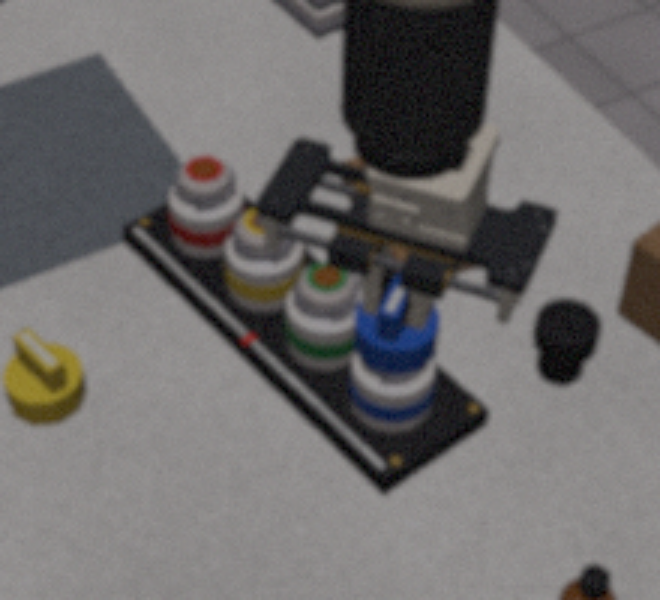

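```bash
python3 -m jog '[[[0,0,3,0,0,0,0],[0,0,5,0,0,0,0],[0,0,5,0,0,0,0]]]'; python3 -m jog '[[[0,0,0,0,0,0,18.5],[0,0,0,0,0,0,18.5],[0,0,2,0,0,0,18.5],[0,0,2,0,0,0,18.5]]]'; cat > bar.py <<'E'
import sys
from h import *
# lid height from the wrist camera: bar top (white strip / coloured sides) near given mouth
M={'blue':(.6573,-.1062),'green':(.643,-.0269),'yellow':(.629,.0517),'red':(.6157,.1303)}
col=sys.argv[1]; m0=np.array(M[col])
for n in sys.argv[2:]:
    im,P,c=cloud(n)
    m=hmask(im,col)&np.isfinite(P[...,0])&(np.hypot(P[...,0]-m0[0],P[...,1]-m0[1])<.034)&(P[...,2]>.09)
    z=P[...,2][m]; h,e=np.histogram(z,np.arange(.09,.16,.002)); 
    cup=z[(z<.125)]
    b=m&(P[...,2]>np.percentile(z,97)-.018)
    print(n,len(z),'top97 %.4f'%np.percentile(z,97),'hist',dict(zip((e[:-1]*1e3).round().astype(int).tolist(),h.tolist())), rect(P[b])if b.sum()>10 else '')
s=arm.get_state(); print(s['t'],s['eef_pos'],s['ee_rot'],s['force'],'Mz',s['moment'],s['width'])
E
python3 bar.py blue wrist side scene
```

```text
t: 6.98
eef_pos: [0.6581, -0.106, 0.1176]
ee_rot: [3.142, 0.0, -2.487]
force: [-0.6, -0.5, -1.6]
width: 0.0156
gripper_force: 25.0
t: 7.48
eef_pos: [0.658, -0.106, 0.1154]
ee_rot: [3.141, -0.0, -2.487]
force: [-0.3, -0.0, -0.2]
width: 0.0185
gripper_force: 0.0
wrist 5035 top97 0.1413 hist {90: 40, 92: 46, 94: 53, 96: 61, 98: 63, 100: 64, 102: 63, 104: 41, 106: 45, 108: 84, 110: 1881, 112: 568, 114: 35, 116: 51, 118: 83, 120: 80, 122: 47, 124: 35, 126: 40, 128: 56, 130: 40, 132: 48, 134: 39, 136: 56, 138: 424, 140: 941, 142: 8, 144: 0, 146: 6, 148: 8, 150: 0, 152: 2, 154: 3, 156: 0} (array([ 653.4135, -109.4874]), (54.551429748535156, 18.952865600585938), 37.77882766723633)
side 447 top97 0.1412 hist {90: 14, 92: 15, 94: 18, 96: 13, 98: 10, 100: 16, 102: 19, 104: 16, 106: 10, 108: 49, 110: 85, 112: 39, 114: 16, 116: 4, 118: 8, 120: 5, 122: 6, 124: 8, 126: 5, 128: 7, 130: 5, 132: 7, 134: 11, 136: 12, 138: 24, 140: 19, 142: 2, 144: 1, 146: 1, 148: 2, 150: 0, 152: 0, 154: 0, 156: 0} (array([ 651.1223, -113.2264]), (39.71487045288086, 35.958595275878906), -83.08301544189453)
scene 466 top97 0.1396 hist {90: 14, 92: 12, 94: 15, 96: 14, 98: 12, 100: 19, 102: 12, 104: 17, 106: 11, 108: 52, 110: 136, 112: 31, 114: 5, 116: 7, 118: 8, 120: 8, 122: 7, 124: 9, 126: 5, 128: 5, 130: 11, 132: 7, 134: 7, 136: 9, 138: 22, 140: 10, 142: 1, 144: 0, 146: 0, 148: 0, 150: 0, 152: 0, 154: 0, 156: 0} (array([ 675.6167, -105.4376]), (43.44866943359375, 22.357925415039062), -72.32651710510254)
7.625 [ 0.6582 -0.106   0.1156] [-3.1416 -0.     -2.4868] [-0.0778  0.8437 -0.3406] Mz [-0.0223 -0.1051  0.049 ] 0.018523694449967078
```

```bash
cat > bar.py <<'E'
import sys
from h import *
M={'blue':(.6573,-.1062),'green':(.643,-.0269),'yellow':(.629,.0517),'red':(.6157,.1303)}
col=sys.argv[1]; m0=np.array(M[col])
im,P,c=cloud('wrist')
m=hmask(im,col)&np.isfinite(P[...,0])&(np.hypot(P[...,0]-m0[0],P[...,1]-m0[1])<.036)&(P[...,2]>.094)
z=P[...,2]; h,e=np.histogram(z[m&(z<.122)],np.arange(.094,.122,.0005)); h=np.convolve(h,[1,1,1,1],'same'); z0=e[h.argmax()]
cup=np.median(z[m&(abs(z-z0)<.0015)]); b=m&(z>cup+.012)&(z<cup+.034)
s=arm.get_state(); print('cup above mouth %.4f'%(cup-.0964),'bar',rect(P[b]),'t',s['t'],s['eef_pos'],'yaw',s['ee_rot'][2],'F',s['force'],'M',s['moment'])
E
python3 bar.py blue
python3 -m jog '[[[0,0,0,0,0,-0.18,18.5],[0,0,0,0,0,-0.35,18.5],[0,0,0,0,0,-0.44,18.5],[0,0,0,0,0,-0.44,18.5]]]' >/dev/null; python3 bar.py blue
python3 -m jog '[[[0,0,0,0,0,-0.18,18.5],[0,0,0,0,0,-0.35,18.5],[0,0,0,0,0,-0.44,18.5],[0,0,0,0,0,-0.44,18.5]]]' >/dev/null; python3 bar.py blue
```

```text
cup above mouth 0.0152 bar (array([ 656.2483, -107.1955]), (48.01372528076172, 19.304424285888672), 38.98575210571289) t 7.675 [ 0.6582 -0.106   0.1156] yaw -2.4867814446118 F [ 0.2039 -0.3304  1.3085] M [-0.0169 -0.0492  0.0707]
cup above mouth 0.0144 bar (array([ 656.7901, -107.243 ]), (48.55966567993164, 22.670026779174805), 63.40328598022461) t 8.225 [ 0.6582 -0.106   0.1156] yaw -2.0489071371284027 F [0.0359 0.2465 0.3917] M [-0.0424 -0.0736 -0.0545]
cup above mouth 0.0152 bar (array([ 657.3077, -107.7   ]), (47.0400505065918, 20.973751068115234), 88.03369140625) t 8.775 [ 0.6584 -0.106   0.1156] yaw -1.610105683328328 F [1.0772 0.7983 0.1952] M [ 0.1093 -0.3453 -0.0629]
```

```bash
python3 -m jog '[[[0,0,0,0,0,-0.18,18.5],[0,0,0,0,0,-0.35,18.5],[0,0,0,0,0,-0.35,18.5]]]' >/dev/null; python3 bar.py blue
python3 -m jog '[[[0,0,0,0,0,-0.18,18.5],[0,0,0,0,0,-0.35,18.5],[0,0,0,0,0,-0.35,18.5]]]' >/dev/null; python3 bar.py blue
python3 -m jog '[[[0,0,0,0,0,-0.18,18.5],[0,0,0,0,0,-0.35,18.5],[0,0,0,0,0,-0.35,18.5]]]' >/dev/null; python3 bar.py blue
```

```text
cup above mouth 0.0093 bar (array([ 662.1624, -107.3045]), (50.31916809082031, 40.2193717956543), 81.31959533691406) t 9.2 [ 0.6579 -0.106   0.1154] yaw -1.2624479968126077 F [ 0.1025  0.4491 -0.2643] M [-0.0233  0.0392 -0.0737]
cup above mouth 0.0108 bar (array([ 662.4761, -105.4542]), (50.88025665283203, 40.266212463378906), -79.20084953308105) t 9.625 [ 0.6581 -0.106   0.1156] yaw -0.9122479968118853 F [ 0.5283 -0.0306  0.2987] M [-0.0517 -0.0514  0.0625]
cup above mouth 0.0109 bar (array([ 663.3463, -106.2974]), (50.226234436035156, 41.33967590332031), -76.3982048034668) t 10.05 [ 0.6581 -0.106   0.1154] yaw -0.5648850893220443 F [1.6585 0.7731 1.7982] M [ 0.1449 -0.0516 -1.2999]
```

```bash
python3 -m jog '[[[0,0,0,0,0,0.18,18.5],[0,0,4,0,0,0.35,18.5],[0,0,4,0,0,0.52,18.5],[0,0,4,0,0,0.52,18.5]]]'; python3 bar.py blue
python3 -m jog '[[[0,0,0,0,0,0.18,18.5],[0,0,0,0,0,0.35,18.5],[0,0,0,0,0,0.52,18.5],[0,0,0,0,0,0.52,18.5]]]' ; python3 bar.py blue
```

```text
t: 10.55
eef_pos: [0.6579, -0.106, 0.1112]
ee_rot: [3.141, 0.0, -1.079]
force: [-0.2, -0.3, 0.1]
width: 0.0187
gripper_force: 0.0
cup above mouth 0.0109 bar (array([ 657.9113, -107.4096]), (47.74306869506836, 20.146963119506836), -59.4383659362793) t 10.6 [ 0.658  -0.106   0.1113] yaw -1.0758450702350761 F [-0.0334 -0.5947 -0.8676] M [0.0058 0.0617 0.0061]
t: 11.1
eef_pos: [0.6581, -0.106, 0.1114]
ee_rot: [3.141, -0.0, -1.594]
force: [-1.2, -0.1, -0.8]
width: 0.0188
gripper_force: 0.0
cup above mouth 0.0089 bar (array([ 652.8422, -107.8761]), (51.197349548339844, 36.995635986328125), -66.60709571838379) t 11.15 [ 0.6581 -0.106   0.1115] yaw -1.5917756706069437 F [ 0.5963 -0.0075  0.4125] M [ 0.0203 -0.0398  0.0037]
```

Threading down (10.9 → 8.9 mm). I'm continuing clockwise.

```bash
python3 -m jog '[[[0,0,0,0,0,0.18,18.5],[0,0,0,0,0,0.35,18.5],[0,0,0,0,0,0.52,18.5],[0,0,0,0,0,0.52,18.5]]]'|egrep 'rot|width'; python3 bar.py blue
python3 -m jog '[[[0,0,0,0,0,0.18,18.5],[0,0,0,0,0,0.35,18.5],[0,0,0,0,0,0.35,18.5]]]'|egrep 'rot|width' ; python3 bar.py blue
```

```text
ee_rot: [-3.142, -0.0, -2.112]
width: 0.0189
cup above mouth 0.0066 bar (array([ 652.4878, -105.4443]), (51.16314697265625, 40.041080474853516), 86.78656768798828) t 11.7 [ 0.6582 -0.106   0.1116] yaw -2.110102622365835 F [ 0.0922 -0.4469 -0.1725] M [ 0.0005 -0.0349 -0.032 ]
ee_rot: [-3.142, -0.0, -2.461]
width: 0.0186
cup above mouth 0.0050 bar (array([ 652.7332, -104.3112]), (50.297637939453125, 39.736976623535156), 66.61955261230469) t 12.125 [ 0.6582 -0.106   0.1116] yaw -2.4594311839099405 F [ 0.3509 -0.8332 -0.0162] M [-0.0418 -0.0334 -0.0293]
```

```bash
python3 -m jog '[[[0,0,0,0,0,0.12,18.5],[0,0,0,0,0,0.25,18.5],[0,0,0,0,0,0.25,18.5]]]'|egrep 'rot|width'; python3 bar.py blue
```

```text
ee_rot: [-3.141, -0.001, -2.71]
width: 0.0207
cup above mouth 0.0052 bar (array([ 651.5944, -103.328 ]), (49.95035934448242, 40.070091247558594), 59.20054244995117) t 12.55 [ 0.6578 -0.1061  0.1117] yaw -2.7089794329307626 F [-2.3225 -0.6313  1.2772] M [-0.0718  0.7731  1.0606]
```

```bash
python3 -m jog '[[[0,0,0,0,0,-0.15,30],[0,0,0,0,0,-0.15,50],[0,0,0,0,0,-0.15,50],[0,0,-50,0,0,-0.15,50],[0,0,-60,0,0,-0.15,50],[0,0,-60,0,0,-0.15,50]]]'|egrep 'eef|rot|width'; python3 bar.py blue
python3 -m jog '[[[92,301,0,0,0,-1.225,50],[92,301,0,0,0,-1.225,50],[92,301,0,0,0,-1.225,50],[92,301,0,0,0,-1.225,50],[92,301,0,0,0,-1.225,50],[92,301,0,0,0,-1.225,50],[92,301,0,0,0,-1.225,50],[92,301,0,0,0,-1.225,50],[92,301,0,0,0,-1.225,50]]]'|egrep 'eef|rot|width';python3 look.py w3
```

```text
eef_pos: [0.6586, -0.1059, 0.1725]
ee_rot: [-3.141, 0.002, -2.568]
width: 0.0499
cup above mouth 0.0049 bar (array([ 656.5208, -106.3534]), (49.8569450378418, 16.170074462890625), 44.087074279785156) t 13.35 [ 0.6579 -0.1059  0.1712] yaw -2.567541250932302 F [ 0.1955  0.5038 -0.2105] M [-0.025  -0.0279  0.0282]
eef_pos: [0.417, 0.0963, 0.1709]
ee_rot: [3.14, -0.0, -1.345]
width: 0.0502
14.525 [0.4171 0.0962 0.171 ] [ 3.1406 -0.0004 -1.3444] q6 -0.46477500001738875
bench bar red 288 [106. 189.] (array([596.8711, 120.2987]), (61.730072021484375, 23.714508056640625), -61.39793586730957) z 0.0528318771001146
rim red 372 [ 60. 207.] (array([615.3506, 130.5285]), (30.71788215637207, 29.090129852294922), -87.20434260368347) z 0.09741403485497116
bench bar yellow 285 [105. 116.] (array([608.9643,  47.529 ]), (62.508544921875, 24.47519874572754), -79.30917453765869) z 0.05263985149619236
bench bar yellow 651 [287. 149.] (array([427.4674,  47.0558]), (48.54494857788086, 15.972365379333496), -76.879150390625) z 0.05848723604159077
rim yellow 413 [ 55. 117.] (array([629.2041,  51.8612]), (30.50006103515625, 30.24235725402832), 13.25506591796875) z 0.09747047464143886
rim green 246 [62. 28.] (array([642.891 , -26.9356]), (29.044719696044922, 28.90313148498535), 89.2445297241211) z 0.09740638883836358
```

```bash
python3 -m jog '[[[50,1,50,0,0,0,50],[50,1,110,0,0,0,50],[50,1,138,0,0,0,50],[50,1,138,0,0,0,50],[50,1,138,0,0,0,0],[50,1,138,0,0,0,0],[50,1,138,0,0,0,0],[50,1,138,0,0,0,0],[50,1,138,0,0,0,0],[50,1,70,0,0,0,0],[50,1,18,0,0,0,0],[50,1,18,0,0,0,0]]]' 25
python3 -m jog '[[[40,-198,0,0,0,0,0],[40,-198,0,0,0,0,0],[40,-198,0,0,0,0,0],[40,-198,0,0,0,0,0],[40,-198,0,0,0,0,0],[40,-198,20,0,0,0,0],[40,-198,36,0,0,0,0],[40,-198,36,0,0,0,0]]]'; python3 bar.py yellow
```

```text
t: 16.02
eef_pos: [0.4302, 0.049, 0.1579]
ee_rot: [-3.133, 0.002, -1.341]
force: [-0.2, 0.0, -1.6]
width: 0.0157
gripper_force: 25.0
t: 17.02
eef_pos: [0.6285, 0.0537, 0.117]
ee_rot: [3.141, -0.0, -1.341]
force: [-0.5, -0.7, -0.6]
width: 0.0158
gripper_force: 25.0
cup above mouth 0.0152 bar (array([627.0018,  51.4582]), (50.29380416870117, 23.25328826904297), -69.91416931152344) t 17.075 [0.6286 0.0537 0.1174] yaw -1.3414984253947457 F [ 0.5761 -0.1072 -1.3078] M [ 0.0121  0.0362 -0.0179]
```

```bash
python3 -m jog '[[[2,0,0,0,0,0,18.5],[2,0,0,0,0,0,18.5],[2,0,2,0,0,-0.18,18.5],[2,0,2,0,0,-0.35,18.5],[2,0,2,0,0,-0.35,18.5]]]'>/dev/null; python3 bar.py yellow
for i in 1 2; do python3 -m jog '[[[0,0,0,0,0,-0.18,18.5],[0,0,0,0,0,-0.35,18.5],[0,0,0,0,0,-0.35,18.5]]]' >/dev/null; python3 bar.py yellow; done
```

```text
cup above mouth 0.0156 bar (array([629.8453,  50.0252]), (48.60575866699219, 20.622169494628906), -57.56855392456055) t 17.75 [0.6301 0.0518 0.1159] yaw -0.9942349254029501 F [0.0783 0.0703 0.1275] M [ 0.0384 -0.0796  0.0277]
cup above mouth 0.0086 bar (array([634.1817,  53.1486]), (50.64364242553711, 39.827919006347656), -64.85314559936523) t 18.175 [0.6299 0.0517 0.1155] yaw -0.6473143867455926 F [-0.0676 -0.3619  0.5551] M [-0.021   0.0011 -0.0061]
cup above mouth 0.0101 bar (array([631.6741,  51.8699]), (46.436317443847656, 42.69483184814453), -62.88336372375488) t 18.6 [0.63   0.0518 0.1156] yaw -0.2974946745203282 F [ 0.4004  0.935  -0.28  ] M [-0.0177  0.0132  0.0074]
```

Dropped in (8.6 mm). Now I'm turning clockwise.

```bash
python3 -m jog '[[[0,0,0,0,0,0.18,18.5],[0,0,4,0,0,0.35,18.5],[0,0,4,0,0,0.52,18.5],[0,0,4,0,0,0.7,18.5],[0,0,4,0,0,0.7,18.5]]]'|egrep 'rot|width'; python3 bar.py yellow
for i in 1 2; do python3 -m jog '[[[0,0,0,0,0,0.18,18.5],[0,0,0,0,0,0.35,18.5],[0,0,0,0,0,0.45,18.5],[0,0,0,0,0,0.45,18.5]]]' |egrep 'rot|width'; python3 bar.py yellow; done
```

```text
ee_rot: [3.141, 0.0, -0.995]
width: 0.0186
cup above mouth 0.0078 bar (array([630.0515,  49.5203]), (45.64720153808594, 42.549808502197266), -9.608230590820312) t 19.275 [0.6298 0.0517 0.1113] yaw -0.9910400817632334 F [ 0.4034  0.582  -0.1957] M [-0.0202  0.0171 -0.0285]
ee_rot: [3.141, -0.0, -1.439]
width: 0.0185
cup above mouth 0.0060 bar (array([630.0482,  49.4813]), (45.80009078979492, 43.707176208496094), -32.19075393676758) t 19.825 [0.6299 0.0517 0.1115] yaw -1.4382954726195347 F [ 0.2712  0.0712 -0.3749] M [-0.0169  0.0402  0.0385]
ee_rot: [-3.141, -0.0, -1.887]
width: 0.0196
cup above mouth 0.0048 bar (array([630.1595,  49.0142]), (45.87543869018555, 42.996192932128906), -52.76566696166992) t 20.375 [0.6301 0.0518 0.1115] yaw -1.886454037139833 F [ 0.164  -0.0787 -0.5925] M [ 0.0533 -0.0897  0.9149]
```

```bash
python3 -m jog '[[[0,0,0,0,0,-0.15,30],[0,0,0,0,0,-0.15,50],[0,0,0,0,0,-0.15,50],[0,0,-50,0,0,-0.15,50],[0,0,-60,0,0,-0.15,50],[0,0,-60,0,0,-0.15,50]]]'|egrep 'eef|rot|width'; python3 bar.py yellow
python3 -m jog '[[[-342,230,0,0,0,0,50],[-342,230,0,0,0,0,50],[-342,230,0,0,0,0,50],[-342,230,0,0,0,0,50],[-342,230,0,0,0,0,50],[-342,230,0,0,0,0,50],[-342,230,0,0,0,0,50],[-342,230,0,0,0,0,50],[-342,230,0,0,0,0,50]]]'|egrep 'eef|rot|width';python3 look.py w4
python3 - <<'E'
from h import *
for n in ['scene','side']:
    im,P,c=cloud(n); cv2.imwrite(f'pics/{n}5.png',im)
    for q in ['lid_red_mid','rule_grip']:
        print(n,q,[(np.round(x['uv']),round(x['confidence'],2),P[int(x['uv'][1]),int(x['uv'][0])]) for x in spot_in(q,n)[:2]])
E
```

```text
eef_pos: [0.6304, 0.0519, 0.1724]
ee_rot: [-3.14, 0.001, -1.743]
width: 0.05
cup above mouth 0.0049 bar (array([629.6906,  50.5289]), (48.2321662902832, 16.06024932861328), 88.34114837646484) t 21.175 [0.6297 0.0518 0.1712] yaw -1.7428328868547847 F [-0.4584 -0.9419 -1.5879] M [-0.0157  0.0198  0.0196]
eef_pos: [0.4611, 0.4273, 0.1702]
ee_rot: [3.141, -0.002, -1.742]
width: 0.0498
22.35 [0.4614 0.4269 0.1706] [ 3.1408 -0.0017 -1.7425] q6 -1.2281089954493012
bench bar green 632 [292. 150.] (array([447.8847, 379.2098]), (49.250587463378906, 16.092979431152344), 80.5416259765625) z 0.05846689769461286
scene lid_red_mid []
scene rule_grip [(array([146., 188.]), 0.87, array([ 0.4192, -0.3195,  0.0113]))]
side lid_red_mid [(array([257., 381.]), 0.3, array([ 0.3997, -0.3278,  0.0378]))]
side rule_grip [(array([256., 381.]), 0.69, array([ 0.3997, -0.3278,  0.0378]))]
```

View pics/scene5.png

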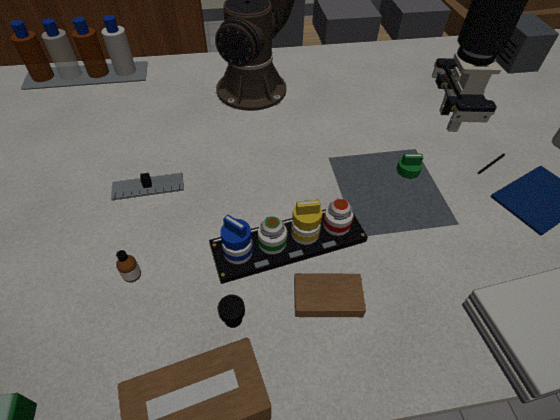

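The scene view shows blue and yellow seated, the green lid at (411,166), the rule at (147,186), and no red lid anywhere, so the red pot stays open. Next I'll pick up the green lid and carry it higher.

```bash
python3 -m jog '[[[49,5,50,0,0,0,50],[49,5,110,0,0,0,50],[49,5,137,0,0,0,50],[49,5,137,0,0,0,50],[49,5,137,0,0,0,0],[49,5,137,0,0,0,0],[49,5,137,0,0,0,0],[49,5,137,0,0,0,0],[49,5,137,0,0,0,0],[49,5,75,0,0,0,0],[49,5,13,0,0,0,0],[49,5,-17,0,0,0,0],[49,5,-17,0,0,0,0]]]' 25
python3 -m jog '[[[367,-261,0,0,0,0,0],[367,-261,0,0,0,0,0],[367,-261,0,0,0,0,0],[367,-261,0,0,0,0,0],[367,-261,0,0,0,0,0],[367,-261,0,0,0,0,0],[367,-261,0,0,0,0,0],[367,-261,0,0,0,0,0],[367,-261,0,0,0,0,0],[367,-261,40,0,0,0,0],[367,-261,66,0,0,0,0],[367,-261,66,0,0,0,0]]]'; python3 bar.py green
```

```text
t: 24.28
eef_pos: [0.4491, 0.3815, 0.1915]
ee_rot: [-3.139, 0.005, -1.742]
force: [-0.2, 0.1, -1.1]
width: 0.0161
gripper_force: 25.0
t: 25.78
eef_pos: [0.6423, -0.0243, 0.1201]
ee_rot: [3.14, -0.001, -1.74]
force: [1.4, -0.3, -1.6]
width: 0.0158
gripper_force: 25.0
cup above mouth 0.0172 bar (array([640.7948, -26.5554]), (49.87602615356445, 17.981067657470703), 82.8150405883789) t 25.825 [ 0.6424 -0.0243  0.1213] yaw -1.7401606595526213 F [ 0.3307 -0.0909 -0.4132] M [ 0.0445 -0.0266  0.0044]
```

```bash
python3 -m jog '[[[2,-1,3,0,0,0,0],[2,-1,4,0,0,0,18.5],[2,-1,4,0,0,0,18.5],[2,-1,6,0,0,-0.18,18.5],[2,-1,6,0,0,-0.35,18.5],[2,-1,6,0,0,-0.35,18.5]]]'>/dev/null; python3 bar.py green
for i in 1 2; do python3 -m jog '[[[0,0,0,0,0,-0.18,18.5],[0,0,0,0,0,-0.35,18.5],[0,0,0,0,0,-0.35,18.5]]]' >/dev/null; python3 bar.py green; done
```

```text
cup above mouth 0.0145 bar (array([643.5858, -29.4239]), (50.283748626708984, 20.453744888305664), -83.20616865158081) t 26.625 [ 0.6438 -0.0277  0.117 ] yaw -1.3937297409969003 F [-0.9152 -0.2701 -0.4423] M [-0.0741 -0.0078  0.0027]
cup above mouth 0.0084 bar (array([642.3204, -28.0791]), (50.329158782958984, 26.64638900756836), -57.40841293334961) t 27.05 [ 0.6435 -0.0278  0.1164] yaw -1.047195049666969 F [-0.4747  0.8144 -0.0654] M [-0.0701  0.0016 -0.0036]
cup above mouth 0.0093 bar (array([645.0859, -26.1879]), (50.410797119140625, 25.919872283935547), -55.05265808105469) t 27.475 [ 0.6435 -0.0277  0.1164] yaw -0.6986344155011575 F [-0.2377  0.0515  0.5018] M [ 0.0184 -0.0229 -0.0331]
```

```bash
python3 -m jog '[[[0,0,0,0,0,0.18,18.5],[0,0,4,0,0,0.35,18.5],[0,0,5,0,0,0.52,18.5],[0,0,5,0,0,0.7,18.5],[0,0,5,0,0,0.7,18.5]]]'|egrep 'rot|width'; python3 bar.py green
for i in 1 2; do python3 -m jog '[[[0,0,0,0,0,0.18,18.5],[0,0,0,0,0,0.35,18.5],[0,0,0,0,0,0.45,18.5],[0,0,0,0,0,0.45,18.5]]]' |egrep 'rot|width'; python3 bar.py green; done
```

```text
ee_rot: [3.141, 0.0, -1.395]
width: 0.0185
cup above mouth 0.0071 bar (array([642.2692, -27.5108]), (51.16085433959961, 22.318769454956055), -68.59381294250488) t 28.15 [ 0.6435 -0.0277  0.1114] yaw -1.3915466223886919 F [ 0.5084 -0.0453  0.3191] M [-0.0416 -0.1026 -0.011 ]
ee_rot: [3.141, -0.0, -1.84]
width: 0.0183
cup above mouth 0.0052 bar (array([640.189 , -27.7415]), (50.56000518798828, 25.993085861206055), 87.96493530273438) t 28.7 [ 0.6435 -0.0278  0.1113] yaw -1.8385962070223156 F [-0.3819  0.1079  0.0724] M [-0.0037  0.0346 -0.0122]
ee_rot: [-3.142, -0.001, -2.287]
width: 0.0236
cup above mouth 0.0049 bar (array([638.3748, -27.8035]), (49.81148147583008, 29.57857322692871), 83.68197631835938) t 29.25 [ 0.6436 -0.0279  0.1115] yaw -2.2863086296830852 F [-0.3236 -1.2237  0.2971] M [-0.3312  0.1351  1.2241]
```

```bash
python3 -m jog '[[[0,0,0,0,0,-0.18,30],[0,0,0,0,0,-0.35,40],[0,0,0,0,0,-0.35,40],[0,0,-50,0,0,-0.35,40],[0,0,-60,0,0,-0.35,40],[0,0,-60,0,0,-0.35,40]]]'|egrep 'eef|rot|width'; python3 bar.py green
python3 -m jog '[[[300,135,0,0,0,-0.366,50],[300,135,0,0,0,-0.366,50],[300,135,0,0,0,-0.366,50],[300,135,0,0,0,-0.366,50],[300,135,0,0,0,-0.366,50],[300,135,0,0,0,-0.366,50],[300,135,0,0,0,-0.366,50],[300,135,0,0,0,-0.366,50]]]'|egrep 'eef|rot|width'
cat > rule.py <<'E'
import sys
from h import *
def block(P,im,lo,hi):
    V=im.max(2); m=np.isfinite(P[...,0])&(P[...,2]>.03)&(P[...,2]<.05)&(V<70)&(P[...,0]>lo[0])&(P[...,0]<hi[0])&(P[...,1]>lo[1])&(P[...,1]<hi[1])
    k,L,S,C=cv2.connectedComponentsWithStats(m.astype(np.uint8)); i=S[1:,4].argmax()+1
    return P[L==i]
im,P,c=cloud('wrist'); cv2.imwrite(f'pics/{sys.argv[1]}.png',im)
x0,y0,x1,y1=map(float,sys.argv[2:6])
B=block(P,im,(x0,y0),(x1,y1)); print('block',len(B),rect(B),np.percentile(B[:,2],[5,50,95]))
m=np.isfinite(P[...,0])&(P[...,2]>.0055)&(P[...,2]<.014)&(P[...,0]>x0)&(P[...,0]<x1)&(P[...,1]>y0)&(P[...,1]<y1)
k,L,S,C=cv2.connectedComponentsWithStats(cv2.morphologyEx(m.astype(np.uint8),cv2.MORPH_OPEN,np.ones((5,5)))); i=S[1:,4].argmax()+1
print('plate',S[i],rect(P[L==i])); s=arm.get_state(); print(s['t'],s['eef_pos'],s['ee_rot'],s['q'])
E
python3 rule.py w6 .33 -.5 .5 -.2
```

```text
eef_pos: [0.6441, -0.0276, 0.1724]
ee_rot: [-3.14, 0.002, -1.944]
width: 0.0399
cup above mouth 0.0048 bar (array([642.8926, -28.6347]), (47.65892028808594, 15.995582580566406), 76.41471099853516) t 30.05 [ 0.6434 -0.0276  0.1712] yaw -1.9435163505217736 F [-0.5491 -0.2407 -0.2446] M [ 0.0323  0.0151 -0.0598]
eef_pos: [0.4097, -0.258, 0.1711]
ee_rot: [3.141, 0.0, -1.576]
width: 0.0501
block 522 (array([ 405.2652, -317.8629]), (20.29395294189453, 19.588359832763672), -0.1449127197265625) [0.0414 0.0427 0.0439]
plate [  256    48    67   178 10009] (array([ 405.4018, -318.0767]), (180.80003356933594, 60.86210250854492), -87.51948714256287)
31.1 [ 0.4099 -0.2578  0.1711] [ 3.141   0.0002 -1.5752] [-0.1543  0.0893 -0.4772 -0.0001 -1.0049  0.15  ]
```

View pics/w6.png

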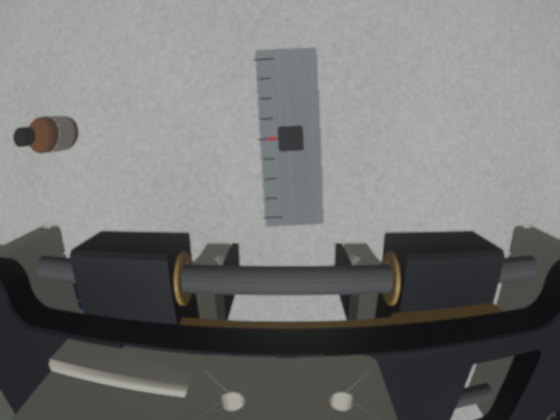

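The rule's centre is at (291,138), with its scale edge and red line facing +x (image left). It lies at (405,-318) with yaw +2.5°. The carrier yaw comes out at 10.0°, which puts the rule grip target at (552.5,-2.5).

```bash
python3 -m jog '[[[60,4,60,0,0,1.52,50],[60,4,90,0,0,1.52,50],[60,4,90,0,0,1.52,50],[60,4,90,0,0,1.52,50],[60,4,90,0,0,1.52,50],[60,4,90,0,0,1.52,50],[60,4,90,0,0,1.52,50],[60,4,90,0,0,1.52,50],[60,4,90,0,0,1.52,50],[60,4,130,0,0,1.52,50],[60,4,153,0,0,1.52,50],[60,4,153,0,0,1.52,50],[60,4,153,0,0,1.52,0],[60,4,153,0,0,1.52,0],[60,4,153,0,0,1.52,0],[60,4,153,0,0,1.52,0],[60,4,153,0,0,1.52,0]]]' 40;  python3 -m jog '[[[0,0,-15,0,0,0,0],[0,0,-30,0,0,0,0],[0,0,-30,0,0,0,0]]]'; python3 -c "
from h import *
print(arm.get_state()['q'])"
```

```text
t: 33.22
eef_pos: [0.4052, -0.3184, 0.0193]
ee_rot: [-3.141, 0.001, -3.096]
force: [-0.6, 3.2, 6.9]
width: 0.0217
gripper_force: 40.0
t: 33.6
eef_pos: [0.4059, -0.3188, 0.0502]
ee_rot: [-3.14, 0.003, -3.096]
force: [-0.1, 0.6, -3.1]
width: 0.0217
gripper_force: 40.0
[-0.2849  0.288  -0.559   0.0002 -0.7207 -1.2401]
```

```bash
python3 -m jog '[[[-155,308,0,0,0,-0.129,0],[-155,308,0,0,0,-0.129,0],[-155,308,0,0,0,-0.129,0],[-155,308,0,0,0,-0.129,0],[-155,308,0,0,0,-0.129,0],[-155,308,0,0,0,-0.129,0],[-155,308,0,0,0,-0.129,0],[-155,308,0,0,0,-0.129,0],[-155,308,20,0,0,-0.129,0],[-155,308,29,0,0,-0.129,0],[-155,308,29,0,0,-0.129,0]]]'; python3 - <<'E'
from h import *
im,d=grab_frame('side'); cv2.imwrite('pics/s7.png',cv2.resize(im[100:310,170:390],None,fx=2.8,fy=2.8))
im,d=grab_frame('wrist'); cv2.imwrite('pics/w7.png',im)
E
```

```text
t: 34.98
eef_pos: [0.5451, -0.0045, 0.0194]
ee_rot: [-3.141, -0.001, -2.968]
force: [-0.6, -0.5, -3.2]
width: 0.0214
gripper_force: 40.0
```

View pics/s7.png

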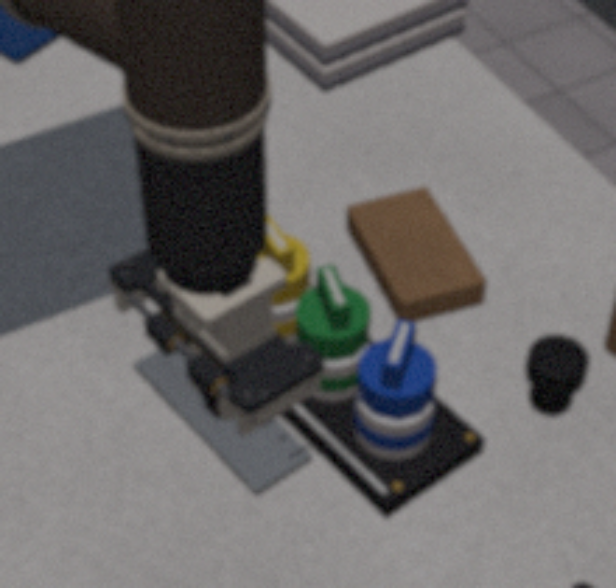

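The side view shows the rule parallel to the front edge with a small gap at the left of the pots. I'll push it forward gently while watching the force.

```bash
python3 -m jog '[[[-3,0,0,0,0,0,0],[-5,0,0,0,0,0,0],[-5,0,0,0,0,0,0]]]' | egrep 'eef|rot|force'; for i in 1 2 3; do python3 -m jog '[[[-1,0,0,0,0,0,0],[-1,0,0,0,0,0,0]]]' 20| egrep 'eef|rot|force'; done
```

```text
eef_pos: [0.5507, -0.0027, 0.0196]
ee_rot: [3.142, 0.0, -2.967]
force: [0.8, 0.2, -3.3]
gripper_force: 40.0
eef_pos: [0.5515, -0.0025, 0.0196]
ee_rot: [3.142, 0.0, -2.967]
force: [0.3, -0.6, -3.4]
gripper_force: 20.0
eef_pos: [0.5525, -0.0024, 0.0196]
ee_rot: [-3.142, 0.0, -2.967]
force: [0.6, -0.4, -3.2]
gripper_force: 20.0
eef_pos: [0.5528, -0.0024, 0.0194]
ee_rot: [-3.142, -0.001, -2.967]
force: [-2.0, 0.6, -2.9]
gripper_force: 20.0
```

```bash
python3 -m jog '[[[-1,0,1,0,0,0,0],[-1,0,2,0,0,0,0],[-1,0,2,0,0,0,0]]]'| egrep 'eef|rot|force'
```

```text
eef_pos: [0.5529, -0.0024, 0.0188]
ee_rot: [-3.141, -0.002, -2.967]
force: [-12.1, 2.3, 17.8]
gripper_force: 20.0
```

```bash
python3 -m jog '[[[0,0,-1,0,0,0,35],[0,0,-1,0,0,0,45],[0,0,-1,0,0,0,45],[0,0,-50,0,0,0,45],[0,0,-110,0,0,0,45],[0,0,-170,0,0,0,45],[80,0,-190,0,0,0,45],[80,0,-190,0,0,0,45],[80,0,-190,0,0,0,45]]]'| egrep 'eef|rot|force'
python3 rule.py w8 .45 -.12 .66 .12; python3 - <<'E'
from h import *
for n in ('side','scene'):
    im,P,c=cloud(n)
    if n=='side': cv2.imwrite('pics/s8.png',cv2.resize(im[100:310,130:410],None,fx=2.8,fy=2.8))
    for col,m0 in {'blue':(.6573,-.1062),'green':(.643,-.0269),'yellow':(.6292,.0517)}.items():
        z=P[...,2]; m=hmask(im,col)&np.isfinite(z)&(np.hypot(P[...,0]-m0[0],P[...,1]-m0[1])<.036)&(z>.094)&(z<.11)
        h,e=np.histogram(z[m],np.arange(.094,.11,.001)); print(n,col,h)
E
```

```text
eef_pos: [0.475, -0.0161, 0.2083]
ee_rot: [3.141, 0.002, -2.966]
force: [1.0, -0.1, 0.0]
gripper_force: 0.0
block 274 (array([616.9932, -25.5566]), (51.67585372924805, 15.327424049377441), 86.83621215820312) [0.0362 0.0429 0.049 ]
plate [ 212  230  151   36 3378] (array([544.3048,  -3.6512]), (179.4184112548828, 43.986019134521484), -80.02417755126953)
37.75 [ 0.4758 -0.0159  0.2078] [ 3.1415  0.0012 -2.9664] [ 0.3814  0.04   -0.44    0.0002 -1.0896 -1.7771]
side blue [ 7  7  9 17 42 49 84 70 31 17  7  5  1  3  2]
side green [ 3  6 15 16 25 44 53 60 31 14  9  6  2  5  4]
side yellow [ 5  8  8 18 21 46 61 47 26 16  4  3  4  3  4]
scene blue [  7   2  15   5  24  77 115  71  38   8   6   8   5  10   3]
scene green [ 3  6  7  2 23 61 95 68 19  7 10  4  5  6  2]
scene yellow [11  7  3  8 23 48 70 81 30 10  5  6  9  9  8]
```

View pics/s8.png

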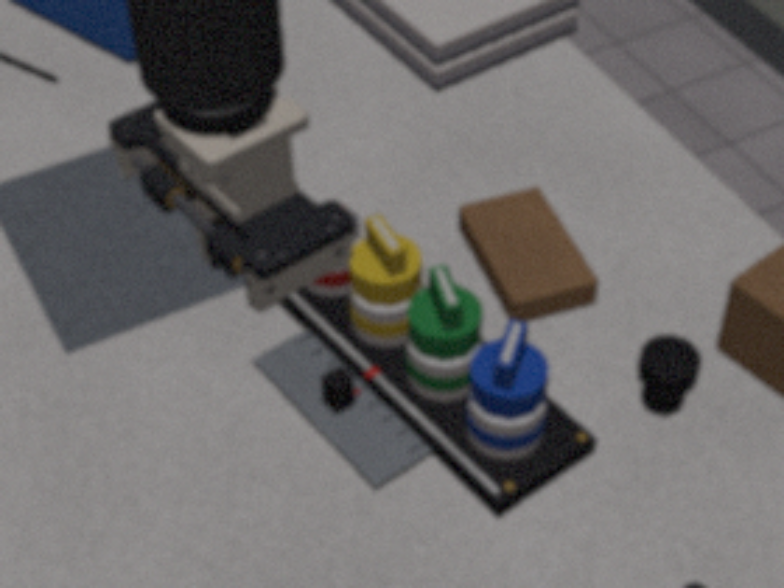

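View pics/w8.png

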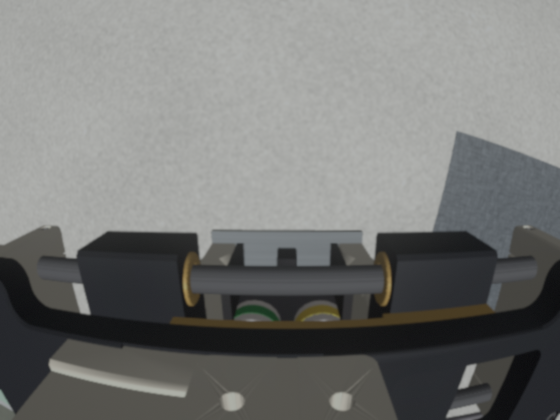

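Both views show all three lids seated and the red line at (355,393) opposite the carrier's mark at (372,372). The rule lies at 9.98° against the carrier's 10.0°, and contact was felt when it met the front edge. Lid tops are about 5.5 mm above the mouths, so I'm handing in.

```bash
python3 -c "
from station import arm
print(arm.job_done())"
```

```text
the job is handed in; nothing more can be done
None
```

I handed the job in at about 38 s: the blue, yellow and green lids are screwed home, the rule is flush and centred on the carrier's front edge, no red lid was found so its pot stays open, and the bottle, slide box and eyepiece weren't touched; the hand-in returned no verdict.

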